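# Scent the dryer ball and turn its dish to the tub

### The job

Press the pump head of the amber scent bottle fully down to its stop to scent the dryer ball, and let it spring back. Then take the dish by its green handle, lift it clear of the stand and, keeping it level and the loose ball in its middle, turn it about a quarter turn above the same spot on the stand until its yellow lip points straight at the blue laundry tub (which may stand to the left or the right). Finish while still holding the dish there, level and still, at least 5 cm above the stand; do not push or shift the other things on the counter.

Things in the scene. Friction and masses are not known exactly. Their poses are not given: they have to be found in the camera images.
- stand: Fixed pale wooden plate 230 x 120 x 12 mm, long along its x, carrying the dish and the amber bottle. Origin on the counter under the middle of the place where the dish sits; x points from the dish to the bottle (away from the robot, within about 0.2 rad), z up. The plate runs from x = -55 to +175 mm. The bottle (54 mm diameter, fixed) stands at x = +125 mm.
- stand_seat (a point): Point on the stand's top face (12 mm above the counter) under the middle of the dish at the start.
- pump_top (a point): Middle of the flat top of the bottle's white pump head (34 mm diameter), 180 mm above the counter when up; moves down with the head.
- pump (a joint): How far the pump head is pressed, in m: 0 up, 0.014 fully down at its stop. Sprung: about 3 N to start, 8 N at the stop; it springs back up when released.
- dish: Loose white shallow round dish, 122 mm diameter, 22 mm high, about 0.16 kg, on the stand with the ball in it. Origin at the centre of its underside; z up; x points to its yellow lip (44 mm wide, in a gap of the rim, reaching 78 mm out); the green handle is on the other side, at x = -100 mm. At the start the lip points to the bottle and the handle to the robot, within 0.1 rad of the stand's x.
- dish_grip (a point): Grip point in the dish's upright green handle, 45 mm above the dish's underside. The handle is a plate 12 mm thick (along the dish's x), 36 mm wide (along its y), from 9 to 65 mm above the underside. Grip it from above, fingers closing along the dish's x: 32 mm are free between it and the rim; below, a 20 mm wide tongue (top at 12 mm) joins it to the dish.
- dish_center (a point): Centre of the dish's inner floor, 8 mm above its underside. The floor is flat to 10 mm radius, then rises at 6 degrees to 34 mm radius and at 14 degrees to the rim.
- ball: Loose pink dryer ball, 42 mm diameter, 40 g, lying in the middle of the dish. Its origin is a point on its surface and turns with it: use ball_center.
- ball_center (a point): Centre of the pink ball.
- tub: Fixed blue open laundry tub with a few other dryer balls in it, 170 x 170 x 110 mm high, about 0.3 to 0.5 m to the left or to the right of the dish. Origin at the centre of its underside.
- crate: Fixed wooden crate with three bottles, 160 x 170 x 70 mm, bottles to 155 mm high; stands on the side where the tub is not. Origin at the centre of its underside. Not to be touched.
- detergent: Loose white bottle with orange label and red cap, 72 mm diameter, 190 mm high, to the right of the stand's far end; origin at the centre of its underside. Leave alone.
- starch_can: Loose blue and aluminium can, 52 mm diameter, 160 mm high, to the left of the stand's far end; origin at the centre of its underside. Leave alone.
- brush: Loose wooden brush lying on the counter to the right of the robot; leave alone.
- mug: Loose blue mug, 80 mm diameter, 90 mm high, on the counter to the left of the robot; origin at the centre of its underside. Leave alone.

How it is judged (in metres and radians):
On the way, in this order (a step that is already met when the one before it is completed fails the run):
1. the pump head is pressed down to its stop (12 mm or more of its 14 mm), with the dish still on the stand (value of joint pump above 0.012 m and distance of dish from where it was at the start of the episode below 0.03 m), for 0.1 s.
2. the dish is held by the fingers, 20 mm or more clear of the stand, with the pump head up again (z of dish in the frame of stand_seat above 0.02 m and contact force between the fingers and dish above 1 N and value of joint pump below 0.004 m), for 0.2 s.
At the end, for the whole second after the job is handed in: Fingers hold the dish still, 40 mm or more above the stand, centre within 40 mm of its seat in plan, tilt under 0.12 rad, ball resting within 16 mm of its middle, the lip's centre line passing within 60 mm of the tub's centre, pump head up again (z of dish in the frame of stand_seat above 0.04 m and horizontal distance between dish and stand_seat below 0.04 m and contact force between the fingers and dish above 1 N and contact force between dish and stand below 0.05 N and angle between dish's own z axis and vertical below 0.12 rad and horizontal distance between ball_center and dish_center below 0.016 m and z of ball_center in the frame of dish below 0.036 m and contact force between ball and dish above 0.05 N and x of tub in the frame of dish above 0.15 m and y of tub in the frame of dish between -0.06 and 0.06 m and linear speed of dish below 0.03 m/s and value of joint pump below 0.004 m); the arm keeps its last pose, push and grip.
It fails at once if the ball rolls more than 28 mm from the middle of the dish (horizontal distance between ball_center and dish_center above 0.028 m).
It fails at once if the dish is tilted more than 0.25 rad (angle between dish's own z axis and vertical above 0.25 rad).
It fails at once if the robot holds or pushes the ball (contact force between the arm and ball above 0.5 N).
It fails at once if one of the other things on the counter is touched hard or shifted (distance of any of detergent, starch_can, brush, mug from where it was at the start of the episode above 0.02 m or contact force between the arm and tub above 2 N or contact force between the arm and crate above 2 N).
It also fails if it takes over 54 s, if anything falls off the work surface, if the arm or the gripper's body presses on something with over 40 N, if the wrist force passes 120 N, or if a joint passes its speed limit or range.

### The arm

A 6-joint arm with a two-finger parallel gripper is mounted at the origin on the work surface. World frame = base frame: x ahead of the robot, y to its left, z up, the work surface at z = 0. Lengths are in mm, angles in rad, forces in N, time in s.
With the tool pointing down it reaches from about 350 to 975 mm from the base axis. Payload 7.1 kg.
Tool frame: the origin (TCP) lies between the finger pads; the fingertips stand 17 mm ahead of it and the grasp point (between the pads) lies 2 mm behind it; z points along the fingers, y is the line along which they close (so a half turn about z gives the same grasp; the last joint's range is limited). The gripper opens to 88 mm and grips with 3 to 60 N. Pads are 20 mm wide; open, the fingers measure 115 mm over their backs; the gripper's body (75 mm by 178 mm) begins 61 mm behind the grasp point.
Start: joints at [1.272, 0.423, 1.63, -0, 1.089, -0.019], TCP at [172.57, 600.687, 239.675] pointing down, gripper open.
Joint ranges: [-3, 3], [-0.9, 2.11], [0.09, 2.58], [-1.31, 4.45], [0.11, 2.69], [-2.54, 2.54]. Speed limits (rad/s): [2.39, 2.39, 3.01, 3.14, 3.14, 3.14].

### API

Orientations are given as a rotation vector (axis times angle).
In Python, from workcell import ctrl gives the robot as it stands.
- The arm moves only by the shell command python3 jog.py 'ROWS' [OPENING]. ROWS is a JSON list of rows, 1 to 5 of them, each of 6 numbers: dx, dy, dz in normalised numbers (1 is 750 mm), then a rotation vector rx, ry, rz in normalised numbers (1 is 4 rad); each row shifts and turns the commanded pose from where the row before left it, along the tool's axes as they then stand; what a row does not reach is not made up. A row lasts 1/12 s, in which the tool goes at most 41.7 mm and 0.125 rad, less where a joint would pass 70% of its speed; a pose out of reach is approached as far as the arm can. OPENING is the finger opening in mm, set as the command begins (- or left out keeps the last). The fingers move at their own pace and stop on an object; the grip force is fixed at half the most. Time passes only in rows, so rows that do not move let the fingers close. It prints the time, the measured TCP pose, the force, the opening and the grip force at its end. A shift or turn number past 1, either way, is cut back to 1. Input that does not fit is refused with a message, and nothing moves.
- ctrl.get_obs(): the state, without advancing time (a new reading comes with each control period).
- ctrl.get_image(name): name is "scene" or "top"; returns a dict with "img" (420x560x3 uint8, red, green, blue), "fx", "fy", "cx", "cy" (pixels), "R" (3x3) and "t" (3): a world point X has camera coordinates R X + t. Camera axes: x right, y down, z forward; pixel columns grow to the right and rows downward; lengths in mm; the calibration is good to about 2 mm. A picture is of the moment at which its call begins. There is no depth.
- ctrl.close_job(): hands the job in; it is judged then, once.
The state is a dict: "t": time; "qpos": joint angles; "qvel": joint speeds; "joint_torque": joint torques, N m; "ee_pos": TCP position; "orientation": TCP orientation; "ft_force": force on the tool from outside, world axes, zero at the start; "moment": the same for the moment, N m; "width": finger opening in mm; "grasp_force": force on a finger pad.
Only numpy, scipy, OpenCV 4.12 (cv2) and the standard library are available. Lean on these libraries where they do the work, as an engineer would, in place of code of your own. Each camera call takes 0.05 s, during which the arm holds its last target. There are 200 camera calls.

## Working session

There is one attempt and no reset: what is moved stays moved. The work goes in short steps, Python scripts to look and compute and a shell command to move; the robot and the scene stay as the last step left them, time stands still between calls to the robot, and variables do not carry over. Pictures are saved under pics/ and viewed, at most 10 in all, crops included, and the job is handed in when it is done.

```bash
ls; mkdir -p pics
python3 - <<'E'
from workcell import ctrl
import cv2,pickle
d={}
for n in("scene","top"):
    c=ctrl.get_image(n);d[n]=c
    cv2.imwrite(f"pics/{n}0.png",c["img"][:,:,::-1])
    print(n,c["fx"],c["cx"],c["cy"],c["R"],c["t"])
pickle.dump(d,open("cams.pkl","wb"))
o=ctrl.get_obs();print(o)
E
```

```text
jog.py
pics
workcell.py
scene 537.3023448679813 272.04042566346584 208.56287030881342 [[-0.72829236  0.68524072  0.00594917]
 [ 0.53996205  0.57918846 -0.61072229]
 [-0.42193747 -0.44157205 -0.79182251]] [ 398.54499752 -215.28801366 1672.38848046]
top 545.4497632739924 277.53480371384825 222.59271263243602 [[ 0.00221083 -0.99998409  0.00518921]
 [-0.99330147 -0.00279551 -0.11551786]
 [ 0.11553053 -0.00489906 -0.99329185]] [3.82857080e-01 5.47975477e+02 1.57094079e+03]
{'t': 0.1, 'qpos': array([ 1.27196503e+00,  4.23770274e-01,  1.63059017e+00,  4.21456194e-05,
        1.08856539e+00, -1.90269961e-02]), 'qvel': array([-0.00064786, -0.00175796, -0.00083781,  0.00106607,  0.00086522,
        0.00062445]), 'joint_torque': array([ 3.58262541e-04, -5.45621395e+01, -2.74326378e+01,  6.46310672e-02,
        1.86485524e-02,  4.01049300e-07]), 'ee_pos': array([172.45045613, 600.25980185, 238.98494266]), 'orientation': array([-4.38079012e-01, -3.11064780e+00,  2.05831716e-03]), 'ft_force': array([-0.17708738,  0.26284394,  1.33861565]), 'moment': array([ 0.03938337,  0.0055196 , -0.02207096]), 'grasp_force': 0.0, 'width': 87.40588410244925}
```

View pics/scene0.png

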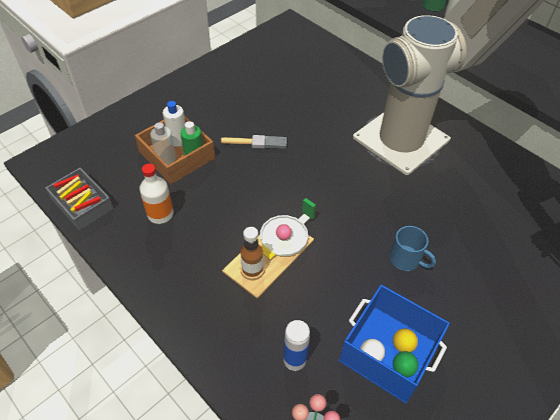

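View pics/top0.png

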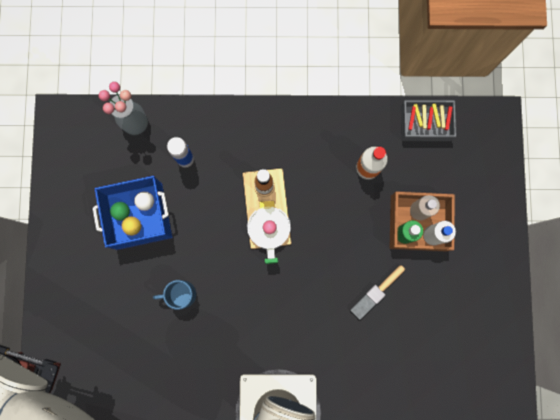

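The scene shows the tub on the left (+y): top view (135,212). The dish is at (269,229), the green handle at (271,260), the pump head at (264,177), the crate at (424,221) and the mug at (178,294).

```bash
cat > h.py <<'E'
import numpy as np,cv2
def ray(c,u,v):
    R=np.array(c["R"]);t=np.array(c["t"]);o=-R.T@t
    return o,R.T@np.array([(u-c["cx"])/c["fx"],(v-c["cy"])/c["fy"],1])
def plane(c,u,v,z):
    o,d=ray(c,u,v);return o+d*(z-o[2])/d[2]
def tri(c1,p1,c2,p2):
    o1,d1=ray(c1,*p1);o2,d2=ray(c2,*p2)
    s=np.linalg.lstsq(np.c_[d1,-d2],o2-o1,rcond=None)[0]
    a,b=o1+s[0]*d1,o2+s[1]*d2
    return (a+b)/2,np.linalg.norm(a-b)
def blob(c,lo,hi,box):
    x0,y0,x1,y1=box;h=cv2.cvtColor(np.ascontiguousarray(c["img"]),cv2.COLOR_RGB2HSV)[y0:y1,x0:x1]
    m=cv2.inRange(h,lo,hi);n,l,s,ce=cv2.connectedComponentsWithStats(m)
    if n<2:return None,0,None
    i=1+np.argmax(s[1:,4]);cs,_=cv2.findContours((l==i).astype(np.uint8),0,2)
    return ce[i]+[x0,y0],s[i,4],max(cs,key=cv2.contourArea).reshape(-1,2)+[x0,y0]
E
python3 - <<'E'
import pickle;from h import *
d=pickle.load(open("cams.pkl","rb"));T,S=d["top"],d["scene"]
def two(name,lo,hi,bt,bs):
    a=blob(T,lo,hi,bt);b=blob(S,lo,hi,bs)
    print(name,a[0],a[1],b[0],b[1], *tri(T,a[0],S,b[0]) if a[1] and b[1] else '')
    return a,b
two("ball",(150,60,120),(179,255,255),(245,205,295,250),(265,215,305,250))
g=two("handle",(50,100,30),(85,255,255),(255,245,290,275),(295,195,325,225))
two("pump",(0,0,170),(179,60,255),(250,163,278,187),(238,222,262,246))
a=blob(T,(105,120,40),(125,255,255),(85,165,180,255))
r=cv2.minAreaRect(a[2]);print("tub",r,plane(T,*r[0],110))
x=blob(T,(0,0,150),(179,60,255),(235,195,305,255));r=cv2.minEnclosingCircle(x[2]);print("dish",r,plane(T,*r[0],34))
y=blob(T,(12,80,100),(28,180,255),(235,160,300,255));r=cv2.minAreaRect(y[2]);print("stand",r,[plane(T,*q,12).round(1) for q in cv2.boxPoints(r)])
print("handle rect",r:=cv2.minAreaRect(g[0][2]),[plane(T,*q,77).round(1) for q in cv2.boxPoints(r)])
out=np.hstack([cv2.resize(T["img"][155:275,225:315],None,fx=4.4,fy=4.4,interpolation=2),cv2.resize(S["img"][190:300,215:330],None,fx=3.5,fy=4.8,interpolation=2)[:528]])
cv2.imwrite("pics/crop0.png",out[:,:,::-1]);print(out.shape)
E
```

```text
ball [269.04195804 226.84615385] 143 [283.36734694 231.70918367] 196 [533.37223326  26.99424044  46.13586055] 1.260703626189759
handle [270.91935484 260.58064516] 62 [308.46632124 207.69948187] 193 [434.91585191  21.15325176  55.99680884] 1.3506543839269993
pump [262.92622951 174.96721311] 122 [250.19230769 233.28205128] 156 [659.32219489  42.89424985 178.39786834] 2.028931279947043
tub ((132.5, 212.50001525878906), (65.89502716064453, 68.6406478881836), 78.69007110595703) [566.14037077 407.7318041  110.        ]
dish ((268.7900085449219, 230.0404510498047), 24.326719284057617) [525.67630998  27.33772377  34.        ]
stand ((259.6999816894531, 193.39999389648438), (47.09331512451172, 32.38549041748047), 81.8698959350586) [array([701.9, 113.8,  12. ]), array([716.3,  17.5,  12. ]), array([574.8,  -2.8,  12. ]), array([560.8,  92.6,  12. ])]
handle rect ((271.0, 260.5), (5.0, 12.0), 90.0) [array([441.6,  37.3,  77. ]), array([441.7,   3.3,  77. ]), array([427.6,   3.2,  77. ]), array([427.5,  37.2,  77. ])]
(528, 798, 3)
```

View pics/crop0.png

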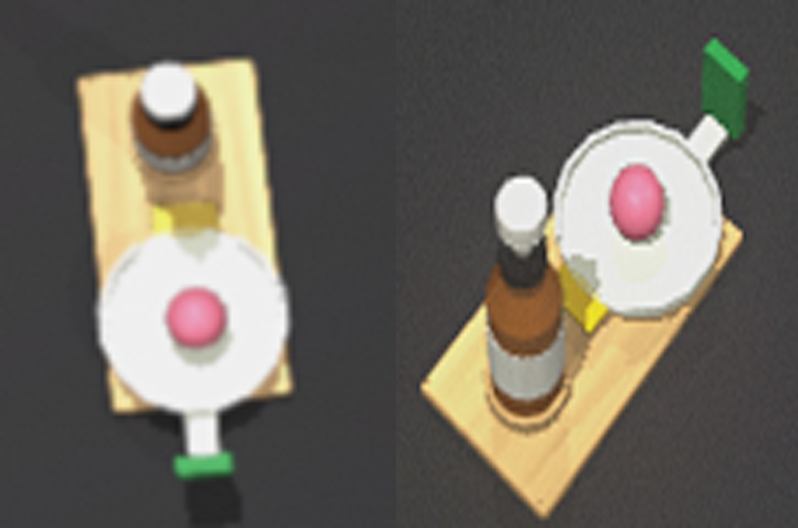

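Measured: dish centre about (534,27), yaw about 0.06. Pump top (659,43), tub (566,408). I'll swing over to the bottle on an arc about the base, closing the fingers on the way.

Units first: shifts go in shares of 750 mm and turns go in shares of 4 rad. So -38.3 mm / 750 = -0.0511, -20 mm / 750 = -0.0267, 0.0613 rad / 4 = 0.0153.

```bash
python3 jog.py '[[-0.0267, -0.0007, 0, 0, 0, 0.008], [-0.0511, -0.0016, 0, 0, 0, 0.0153], [-0.0511, -0.0016, 0, 0, 0, 0.0153], [-0.0511, -0.0016, 0, 0, 0, 0.0153], [-0.0511, -0.0016, 0, 0, 0, 0.0153]]' 0
python3 jog.py '[[-0.0511, -0.0016, 0, 0, 0, 0.0153], [-0.0511, -0.0016, 0, 0, 0, 0.0153], [-0.0511, -0.0016, 0, 0, 0, 0.0153], [-0.0511, -0.0016, 0, 0, 0, 0.0153], [-0.0511, -0.0016, 0, 0, 0, 0.0153]]'
python3 jog.py '[[-0.0511, -0.0016, 0, 0, 0, 0.0153], [-0.0511, -0.0016, 0, 0, 0, 0.0153], [-0.0511, -0.0016, 0, 0, 0, 0.0153], [-0.0511, -0.0016, 0, 0, 0, 0.0153], [-0.0511, -0.0016, 0, 0, 0, 0.0153]]'
```

```text
t: 0.52
ee_pos: [331.6, 529.5, 239.3]
orientation: [-0.867, -3.019, 0.001]
ft_force: [-0.0, 0.5, 0.1]
width: 57.5
grasp_force: 0.0
t: 0.93
ee_pos: [476.3, 404.3, 239.3]
orientation: [-1.319, -2.851, 0.0]
ft_force: [0.4, 0.8, 0.9]
width: 25.0
grasp_force: 0.0
t: 1.35
ee_pos: [576.1, 241.6, 239.3]
orientation: [-1.739, -2.616, 0.0]
ft_force: [0.7, 0.5, 0.2]
width: 0.5
grasp_force: 0.0
```

In the tool's units: -38.3 mm / 750 = -0.0511, -1.2 mm / 750 = -0.0016, 0.0613 rad / 4 = 0.0153.

```bash
python3 jog.py '[[-0.0511, -0.0016, 0, 0, 0, 0.0153], [-0.0511, -0.0016, 0, 0, 0, 0.0153], [-0.0511, -0.0016, 0, 0, 0, 0.0153], [-0.0511, -0.0016, 0, 0, 0, 0.0153], [-0.0511, -0.0016, 0, 0, 0, 0.0153]]'
python3 jog.py '[[-0.0227, 0.02, 0, 0, 0, 0.007], [0, 0.028, 0, 0, 0, 0], [0, 0, 0, 0, 0, 0], [0, 0, 0, 0, 0, 0]]'
cat > st.py <<'E'
from workcell import ctrl;import numpy as np;from scipy.spatial.transform import Rotation as Ro
import sys
o=ctrl.get_obs();R=Ro.from_rotvec(o["orientation"]).as_matrix()
print(o["t"],o["ee_pos"].round(2),"yaw_y",np.arctan2(R[1,1],R[0,1]).round(4),"down",R[:,2].round(4),"F",o["ft_force"].round(1),"w",round(o["width"],1),"g",round(o["grasp_force"],1),"q",o["qpos"].round(2))
if len(sys.argv)>1: print("tool delta",(R.T@(np.array(eval(sys.argv[1]))-o["ee_pos"])).round(2))
E
python3 st.py 659.3,42.9,200
```

```text
t: 1.77
ee_pos: [622.1, 56.3, 239.3]
orientation: [-2.118, -2.32, 0.001]
ft_force: [0.8, 0.4, 0.1]
width: 0.6
grasp_force: 0.0
t: 2.1
ee_pos: [659.5, 43.7, 238.9]
orientation: [-2.147, -2.293, 0.001]
ft_force: [-1.1, 0.9, -0.1]
width: 0.6
grasp_force: 0.0
2.1 [659.47  43.72 238.95] yaw_y 0.0657 down [-0.001  0.    -1.   ] F [-1.1  0.9 -0.1] w 0.6 g 0.0 q [ 0.05  0.48  1.54  0.    1.12 -0.02]
tool delta [-0.81 -0.18 38.95]
```

In the tool's units: 15 mm / 750 = 0.02, 8 mm / 750 = 0.0107.

```bash
python3 jog.py '[[0, 0, 0.02, 0, 0, 0], [0, 0, 0.02, 0, 0, 0], [0, 0, 0.0107, 0, 0, 0], [0, 0, 0.0053, 0, 0, 0], [0, 0, 0.0053, 0, 0, 0]]'
python3 jog.py '[[0, 0, 0.0053, 0, 0, 0], [0, 0, 0.004, 0, 0, 0], [0, 0, 0.0027, 0, 0, 0], [0, 0, 0.0013, 0, 0, 0], [0, 0, 0, 0, 0, 0]]'
python3 st.py
```

```text
t: 2.52
ee_pos: [658.3, 44.7, 193.5]
orientation: [-2.145, -2.294, 0.002]
ft_force: [-2.4, 0.2, 3.5]
width: 0.4
grasp_force: 2.1
t: 2.93
ee_pos: [659.0, 44.5, 184.5]
orientation: [-2.146, -2.293, 0.0]
ft_force: [-5.4, 1.3, 7.2]
width: 0.4
grasp_force: 3.6
2.9333 [658.98  44.54 184.48] yaw_y 0.0665 down [-6.e-04  5.e-04 -1.e+00] F [-5.4  1.3  7.2] w 0.4 g 3.6 q [ 0.05  0.54  1.58  0.    1.02 -0.02]
```

Force is close to the stop value (8 N); pressing a little further until it jumps.

```bash
python3 jog.py '[[0, 0, 0.0013, 0, 0, 0], [0, 0, 0.0013, 0, 0, 0], [0, 0, 0.0013, 0, 0, 0], [0, 0, 0, 0, 0, 0]]'
python3 jog.py '[[0, 0, 0.0013, 0, 0, 0], [0, 0, 0, 0, 0, 0], [0, 0, 0, 0, 0, 0]]'
```

```text
t: 3.27
ee_pos: [659.1, 44.6, 183.3]
orientation: [-2.146, -2.294, -0.001]
ft_force: [-9.1, 1.0, 16.3]
width: 0.6
grasp_force: 8.2
t: 3.52
ee_pos: [659.2, 44.6, 183.2]
orientation: [2.146, 2.294, 0.001]
ft_force: [-11.3, 0.1, 21.7]
width: 0.3
grasp_force: 11.1
```

Stop reached (force rose to 22 N with no further travel). Now I'll release, back off over the handle and open to 32 mm.

In the tool's units: -20 mm / 750 = -0.0267, -14 mm / 750 = -0.0187.

```bash
python3 jog.py '[[0, 0, -0.008, 0, 0, 0], [0, 0, -0.0187, 0, 0, 0], [0, 0, -0.0267, 0, 0, 0], [0, 0, -0.0187, 0, 0, 0], [0, 0, -0.0053, 0, 0, 0]]'
python3 jog.py '[[0, -0.0267, 0, 0, 0, 0], [0, -0.0507, 0, 0, 0, 0], [0, -0.0507, 0, 0, 0, 0], [0, -0.0507, 0, 0, 0, 0], [0, -0.0507, 0, 0, 0, 0]]' 32
python3 jog.py '[[0, -0.0427, 0, 0, 0, 0], [0, -0.0213, 0, 0, 0, 0], [0, -0.0053, 0, 0, 0, 0], [0, 0, 0, 0, 0, 0], [0, 0, 0, 0, 0, 0]]'
python3 - <<'E'
from workcell import ctrl;from h import *
T,S=ctrl.get_image("top"),ctrl.get_image("scene")
for n,lo,hi,bt,bs in(("ball",(150,60,120),(179,255,255),(245,205,295,250),(265,215,305,250)),("handle",(50,100,30),(85,255,255),(255,245,290,275),(295,195,325,225)),("pump",(0,0,170),(179,60,255),(250,163,278,187),(238,222,262,246))):
    a=blob(T,lo,hi,bt);b=blob(S,lo,hi,bs);print(n,a[0],a[1],b[0],b[1])
E
python3 st.py 435,21,140
```

```text
t: 3.93
ee_pos: [661.3, 44.2, 241.2]
orientation: [2.144, 2.291, 0.006]
ft_force: [1.1, -0.1, 0.2]
width: 0.8
grasp_force: 0.0
t: 4.35
ee_pos: [486.1, 32.5, 237.3]
orientation: [2.146, 2.294, 0.0]
ft_force: [0.2, 0.3, -0.3]
width: 30.1
grasp_force: 0.0
t: 4.77
ee_pos: [437.4, 29.3, 238.1]
orientation: [2.146, 2.293, 0.002]
ft_force: [0.3, 0.3, 0.9]
width: 31.7
grasp_force: 0.0
ball None 0 [283.29896907 231.68041237] 194
handle None 0 [308.47916667 207.66666667] 192
pump [262.92622951 174.96721311] 122 [250.19230769 233.28205128] 156
4.8667 [437.56  29.3  237.86] yaw_y 0.0663 down [ 0.0013  0.     -1.    ] F [-0.2  1.  -0.5] w 32.0 g 0.0 q [ 0.04  0.15  2.03 -0.    0.97 -0.03]
tool delta [-8.11 -3.23 97.85]
```

In the tool's units: 35 mm / 750 = 0.0467, 20 mm / 750 = 0.0267.

```bash
python3 jog.py '[[-0.0053, -0.0013, 0.0267, 0, 0, 0], [-0.006, -0.002, 0.0467, 0, 0, 0], [0, 0, 0.0467, 0, 0, 0], [0, 0, 0.02, 0, 0, 0], [0, 0, 0, 0, 0, 0]]'
python3 jog.py '[[0, 0, 0, 0, 0, 0], [0, 0, 0, 0, 0, 0]]'
python3 st.py 435,20.5,54
python3 - <<'E'
from workcell import ctrl;import cv2
c=ctrl.get_image("scene")["img"][160:290,230:400];cv2.imwrite("pics/c1.png",cv2.resize(c,None,fx=4,fy=4,interpolation=2)[:,:,::-1])
E
```

```text
t: 5.28
ee_pos: [432.7, 20.5, 129.4]
orientation: [-2.144, -2.29, 0.007]
ft_force: [-1.0, 0.1, -0.0]
width: 32.2
grasp_force: 0.0
t: 5.45
ee_pos: [435.4, 20.7, 133.4]
orientation: [2.146, 2.293, 0.002]
ft_force: [-0.4, -0.8, 1.1]
width: 32.0
grasp_force: 0.0
5.45 [435.36  20.67 133.37] yaw_y 0.0664 down [ 0.0014  0.     -1.    ] F [-0.4 -0.8  1.1] w 32.0 g 0.0 q [ 0.02  0.33  2.11 -0.    0.7  -0.05]
tool delta [-0.14 -0.48 79.37]
```

View pics/c1.png

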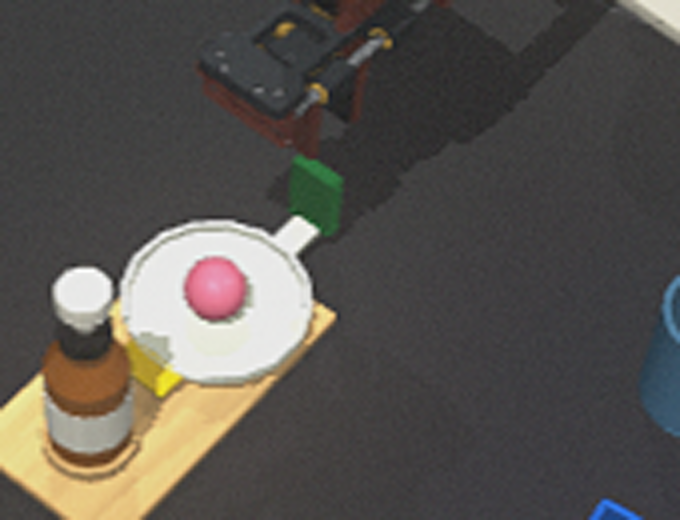

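The gripper sits right above the green handle (crop 315,195) and nothing has moved. Descending.

In the tool's units: 20 mm / 750 = 0.0267, 12 mm / 750 = 0.016.

```bash
python3 jog.py '[[0, 0, 0.016, 0, 0, 0], [0, 0, 0.0267, 0, 0, 0], [0, 0, 0.0267, 0, 0, 0], [0, 0, 0.016, 0, 0, 0], [0, 0, 0.0107, 0, 0, 0]]'
python3 jog.py '[[0, 0, 0.0067, 0, 0, 0], [0, 0, 0.0027, 0, 0, 0], [0, 0, 0, 0, 0, 0], [0, 0, 0, 0, 0, 0], [0, 0, 0, 0, 0, 0]]'
python3 st.py 435,20.5,54
```

```text
t: 5.92
ee_pos: [434.8, 20.7, 60.8]
orientation: [2.146, 2.293, 0.002]
ft_force: [0.1, 0.2, 0.2]
width: 32.3
grasp_force: 0.0
t: 6.33
ee_pos: [434.5, 20.6, 54.3]
orientation: [2.146, 2.293, 0.002]
ft_force: [0.1, -0.2, -0.5]
width: 32.1
grasp_force: 0.0
6.3333 [434.53  20.62  54.34] yaw_y 0.0663 down [ 0.0014  0.     -1.    ] F [ 0.1 -0.2 -0.5] w 32.1 g 0.0 q [ 0.02  0.49  2.14  0.    0.51 -0.05]
tool delta [-0.16  0.46  0.34]
```

```bash
python3 jog.py '[[0, 0, 0, 0, 0, 0], [0, 0, 0, 0, 0, 0], [0, 0, 0, 0, 0, 0], [0, 0, 0, 0, 0, 0]]' 15
python3 jog.py '[[0, 0, 0, 0, 0, 0], [0, 0, 0, 0, 0, 0], [0, 0, 0, 0, 0, 0]]' 13
python3 jog.py '[[0, 0, 0, 0, 0, 0], [0, 0, 0, 0, 0, 0], [0, 0, 0, 0, 0, 0], [0, 0, 0, 0, 0, 0], [0, 0, 0, 0, 0, 0]]' 0
python3 jog.py '[[0, 0, 0, 0, 0, 0], [0, 0, 0, 0, 0, 0], [0, 0, 0, 0, 0, 0], [0, 0, 0, 0, 0, 0], [0, 0, 0, 0, 0, 0]]' 
python3 st.py
python3 - <<'E'
from workcell import ctrl;from h import *
S=ctrl.get_image("scene");print(blob(S,(150,60,120),(179,255,255),(265,215,305,250))[:2])
E
```

```text
t: 6.67
ee_pos: [434.1, 20.6, 53.8]
orientation: [2.146, 2.294, 0.0]
ft_force: [-1.2, 0.5, 0.3]
width: 15.1
grasp_force: 0.0
t: 6.92
ee_pos: [434.3, 20.6, 53.7]
orientation: [2.146, 2.294, 0.001]
ft_force: [0.8, 0.7, -0.1]
width: 13.0
grasp_force: 0.5
t: 7.33
ee_pos: [434.3, 20.6, 53.8]
orientation: [2.146, 2.294, 0.001]
ft_force: [1.1, 0.9, 0.4]
width: 11.8
grasp_force: 30.0
t: 7.75
ee_pos: [434.2, 20.6, 53.7]
orientation: [2.146, 2.294, 0.0]
ft_force: [1.7, 0.1, 1.2]
width: 11.8
grasp_force: 30.0
7.75 [434.16  20.59  53.73] yaw_y 0.0663 down [ 4.e-04 -0.e+00 -1.e+00] F [1.7 0.1 1.2] w 11.8 g 30.0 q [ 0.02  0.49  2.14 -0.    0.51 -0.05]
(array([283.36125654, 231.31937173]), np.int32(191))
```

In the tool's units: -4 mm / 750 = -0.0053, -3 mm / 750 = -0.004.

```bash
python3 jog.py '[[0, 0, -0.0013, 0, 0, 0], [0, 0, -0.0027, 0, 0, 0], [0, 0, -0.004, 0, 0, 0], [0, 0, -0.0053, 0, 0, 0], [0, 0, -0.0053, 0, 0, 0]]'
python3 jog.py '[[0, 0, -0.0053, 0, 0, 0], [0, 0, -0.0053, 0, 0, 0], [0, 0, -0.0053, 0, 0, 0], [0, 0, -0.0053, 0, 0, 0], [0, 0, -0.0053, 0, 0, 0]]'
python3 jog.py '[[0, 0, -0.0053, 0, 0, 0], [0, 0, -0.0053, 0, 0, 0], [0, 0, -0.0053, 0, 0, 0], [0, 0, -0.0053, 0, 0, 0], [0, 0, -0.0053, 0, 0, 0]]'
python3 jog.py '[[0, 0, -0.0053, 0, 0, 0], [0, 0, -0.0053, 0, 0, 0], [0, 0, -0.0053, 0, 0, 0], [0, 0, -0.0053, 0, 0, 0], [0, 0, -0.0053, 0, 0, 0]]'
python3 jog.py '[[0, 0, -0.004, 0, 0, 0], [0, 0, -0.0027, 0, 0, 0], [0, 0, -0.0013, 0, 0, 0], [0, 0, 0, 0, 0, 0], [0, 0, 0, 0, 0, 0]]'
python3 st.py
python3 - <<'E'
from workcell import ctrl;import cv2
c=ctrl.get_image("scene")["img"][150:290,210:400];cv2.imwrite("pics/c2.png",cv2.resize(c,None,fx=4,fy=4,interpolation=2)[:,:,::-1])
E
```

```text
t: 8.22
ee_pos: [433.5, 20.6, 67.9]
orientation: [-2.146, -2.293, 0.001]
ft_force: [0.3, -0.4, -2.4]
width: 11.9
grasp_force: 30.0
t: 8.63
ee_pos: [434.0, 20.6, 88.2]
orientation: [2.146, 2.294, 0.0]
ft_force: [-0.2, 0.6, -1.2]
width: 11.9
grasp_force: 30.0
t: 9.05
ee_pos: [433.9, 20.6, 108.1]
orientation: [-2.147, -2.294, 0.0]
ft_force: [0.2, 0.2, -1.8]
width: 12.0
grasp_force: 30.0
t: 9.47
ee_pos: [434.0, 20.6, 128.1]
orientation: [2.147, 2.294, -0.0]
ft_force: [-0.1, -0.7, -1.2]
width: 12.1
grasp_force: 30.0
t: 9.88
ee_pos: [433.9, 20.6, 133.6]
orientation: [-2.146, -2.294, 0.0]
ft_force: [-0.5, -0.1, -1.5]
width: 11.5
grasp_force: 30.0
9.8833 [433.88  20.6  133.63] yaw_y 0.0664 down [-1.e-04 -0.e+00 -1.e+00] F [-0.5 -0.1 -1.5] w 11.5 g 30.0 q [ 0.02  0.32  2.11 -0.    0.7  -0.05]
```

View pics/c2.png

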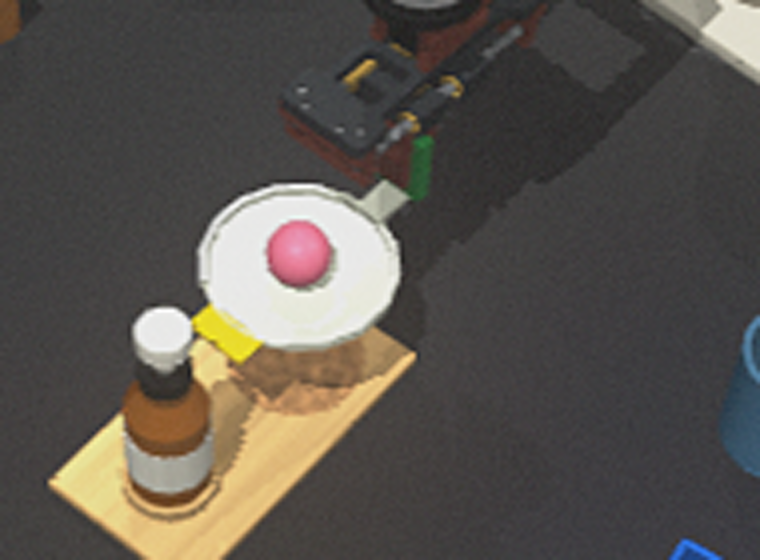

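The dish is lifted about 80 mm and level, with the ball centred at (300,253) in the crop. Now I'll turn 1.42 rad about the dish centre, 100 mm along tool +y, with ramps.

In the tool's units: -4 mm / 750 = -0.0053, 0.08 mm / 750 = 0.0001, -0.04 rad / 4 = -0.01.

```bash
python3 jog.py '[[-0.0013, 0, 0, 0, 0, -0.0025], [-0.0027, 0, 0, 0, 0, -0.005], [-0.004, 0.0001, 0, 0, 0, -0.0075], [-0.0053, 0.0001, 0, 0, 0, -0.01], [-0.0053, 0.0001, 0, 0, 0, -0.01]]'
python3 jog.py '[[-0.0053, 0.0001, 0, 0, 0, -0.01], [-0.0053, 0.0001, 0, 0, 0, -0.01], [-0.0053, 0.0001, 0, 0, 0, -0.01], [-0.0053, 0.0001, 0, 0, 0, -0.01], [-0.0053, 0.0001, 0, 0, 0, -0.01]]'
python3 jog.py '[[-0.0053, 0.0001, 0, 0, 0, -0.01], [-0.0053, 0.0001, 0, 0, 0, -0.01], [-0.0053, 0.0001, 0, 0, 0, -0.01], [-0.004, 0.0001, 0, 0, 0, -0.0075], [-0.0013, 0, 0, 0, 0, -0.0025]]'
python3 jog.py '[[0, 0, 0, 0, 0, 0], [0, 0, 0, 0, 0, 0]]'
python3 st.py
python3 - <<'E'
from workcell import ctrl;import cv2;from h import *
S=ctrl.get_image("scene");c=S["img"][150:290,210:400];print(blob(S,(150,60,120),(179,255,255),(255,195,315,250))[:2])
cv2.imwrite("pics/c3.png",cv2.resize(c,None,fx=4,fy=4,interpolation=2)[:,:,::-1])
E
```

```text
t: 10.35
ee_pos: [435.8, 6.5, 133.5]
orientation: [-1.977, -2.441, 0.0]
ft_force: [-0.5, 0.8, -2.1]
width: 11.6
grasp_force: 30.0
t: 10.77
ee_pos: [441.9, -12.7, 133.6]
orientation: [-1.723, -2.626, 0.0]
ft_force: [0.2, -0.5, -2.8]
width: 11.8
grasp_force: 30.0
t: 11.18
ee_pos: [449.6, -26.9, 133.6]
orientation: [1.51, 2.755, -0.0]
ft_force: [-0.7, 0.5, -1.8]
width: 11.6
grasp_force: 30.0
t: 11.35
ee_pos: [449.3, -26.5, 133.6]
orientation: [-1.513, -2.753, 0.0]
ft_force: [-0.1, 0.3, -1.9]
width: 11.6
grasp_force: 30.0
11.35 [449.29 -26.47 133.59] yaw_y 0.5657 down [-2.e-04  0.e+00 -1.e+00] F [-0.1  0.3 -1.9] w 11.6 g 30.0 q [-0.09  0.34  2.08  0.    0.72 -0.65]
(array([283.88262911, 213.07042254]), np.int32(213))
```

View pics/c3.png

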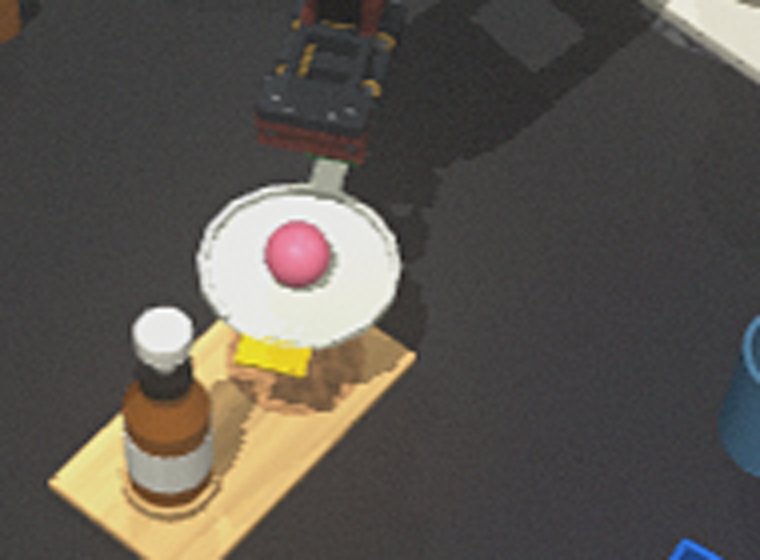

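The dish turned in place with the ball still central at (298,253). Turning the remaining 0.92 rad.

In the tool's units: -4 mm / 750 = -0.0053, 0.02 mm / 750 = 0, -0.04 rad / 4 = -0.01.

```bash
python3 jog.py '[[-0.0013, 0, 0, 0, 0, -0.0025], [-0.0027, 0, 0, 0, 0, -0.005], [-0.004, 0.0001, 0, 0, 0, -0.0075], [-0.0053, 0.0001, 0, 0, 0, -0.01], [-0.0053, 0.0001, 0, 0, 0, -0.01]]'
python3 jog.py '[[-0.0053, 0.0001, 0, 0, 0, -0.01], [-0.0053, 0.0001, 0, 0, 0, -0.01], [-0.0053, 0.0001, 0, 0, 0, -0.01], [-0.0053, 0.0001, 0, 0, 0, -0.01], [-0.0053, 0.0001, 0, 0, 0, -0.01]]'
python3 jog.py '[[-0.0053, 0.0001, 0, 0, 0, -0.01], [-0.0053, 0.0001, 0, 0, 0, -0.01], [-0.0053, 0.0001, 0, 0, 0, -0.01], [-0.0053, 0.0001, 0, 0, 0, -0.01], [-0.0053, 0.0001, 0, 0, 0, -0.01]]'
python3 jog.py '[[-0.0053, 0.0001, 0, 0, 0, -0.01], [-0.0053, 0.0001, 0, 0, 0, -0.01], [-0.0053, 0.0001, 0, 0, 0, -0.01], [-0.0053, 0.0001, 0, 0, 0, -0.01], [-0.0053, 0.0001, 0, 0, 0, -0.01]]'
python3 jog.py '[[-0.0053, 0.0001, 0, 0, 0, -0.01], [-0.0053, 0.0001, 0, 0, 0, -0.01], [-0.0053, 0.0001, 0, 0, 0, -0.01], [-0.004, 0.0001, 0, 0, 0, -0.0075], [-0.0027, 0, 0, 0, 0, -0.005]]'
python3 jog.py '[[-0.0013, 0, 0, 0, 0, -0.0025], [0, 0, 0, 0, 0, 0], [0, 0, 0, 0, 0, 0], [0, 0, 0, 0, 0, 0], [0, 0, 0, 0, 0, 0]]'
python3 jog.py '[[0, 0, 0, 0, 0, 0], [0, 0, 0, 0, 0, 0], [0, 0, 0, 0, 0, 0], [0, 0, 0, 0, 0, 0], [0, 0, 0, 0, 0, 0]]'
python3 st.py
python3 - <<'E'
from workcell import ctrl;import cv2;from h import *
S,T=ctrl.get_image("scene"),ctrl.get_image("top")
b=blob(S,(150,60,120),(179,255,255),(255,195,315,250));y=blob(S,(22,150,150),(34,255,255),(255,190,345,260))
print("ball",b[:2],plane(S,*b[0],121),"lip",y[:2],plane(S,*y[0],108))
out=np.hstack([cv2.resize(S["img"][150:290,210:360],None,fx=2.6,fy=4,interpolation=2),cv2.resize(T["img"][150:290,80:330],(400,560),interpolation=2)])
cv2.imwrite("pics/c4.png",out[:,:,::-1])
E
```

```text
t: 11.82
ee_pos: [457.9, -37.8, 133.7]
orientation: [1.311, 2.855, -0.0]
ft_force: [0.2, -0.2, -2.5]
width: 11.5
grasp_force: 30.0
t: 12.23
ee_pos: [472.4, -51.7, 133.7]
orientation: [1.02, 2.971, -0.0]
ft_force: [0.0, -0.5, -2.0]
width: 12.0
grasp_force: 30.0
t: 12.65
ee_pos: [489.2, -62.3, 133.7]
orientation: [0.718, 3.058, -0.0]
ft_force: [-0.1, -0.8, -1.8]
width: 11.9
grasp_force: 30.0
t: 13.07
ee_pos: [507.9, -69.5, 133.6]
orientation: [0.409, 3.115, -0.0]
ft_force: [1.3, -0.9, -2.4]
width: 12.0
grasp_force: 30.0
t: 13.48
ee_pos: [524.8, -72.5, 133.7]
orientation: [0.144, 3.138, -0.0]
ft_force: [0.0, 0.6, -2.0]
width: 11.5
grasp_force: 30.0
t: 13.9
ee_pos: [525.2, -72.4, 133.7]
orientation: [-0.133, -3.139, 0.0]
ft_force: [0.4, -0.0, -1.3]
width: 11.9
grasp_force: 30.0
t: 14.32
ee_pos: [525.3, -72.4, 133.7]
orientation: [-0.133, -3.139, -0.0]
ft_force: [-0.3, 0.1, -2.2]
width: 11.5
grasp_force: 30.0
14.3167 [525.35 -72.43 133.69] yaw_y 1.4862 down [-0.  0. -1.] F [-0.3  0.1 -2.2] w 11.5 g 30.0 q [-0.16  0.44  1.91  0.    0.79 -1.65]
ball (array([283.57211538, 213.49519231]), np.int32(208)) [531.90647935  24.66989845 121.        ] lip (array([302.05084746, 234.65254237]), np.int32(118)) [536.91688458  95.54029626 108.        ]
```

View pics/c4.png

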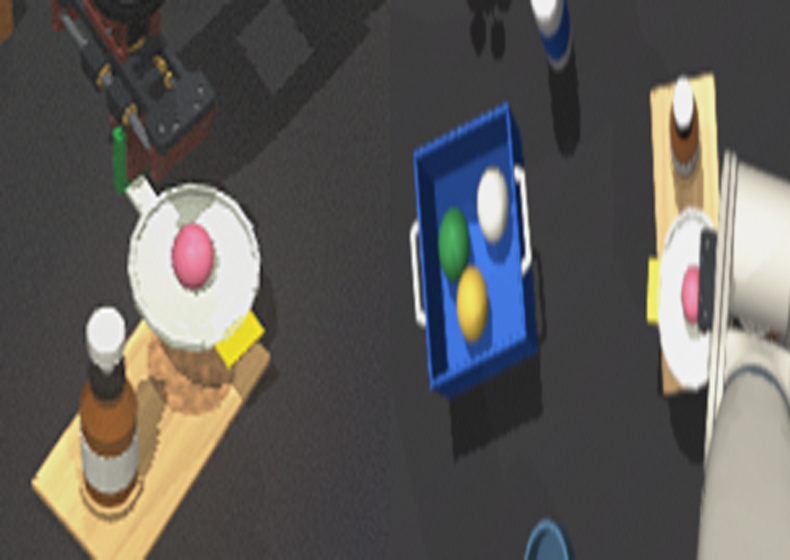

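The lip at (537,96) lines up with the tub from the dish centre. The dish is level and the ball is within about 3 mm of the middle. Handing in.

```bash
python3 -c "
from workcell import ctrl
print(ctrl.close_job())"
```

```text
the job is handed in; nothing more can be done
None
```

The job is handed in, though the hand-in returned no verdict: I pressed the pump to its stop and let it spring back, and the dish is held level and still about 8 cm above the stand, its lip pointing at the tub and the ball about 3 mm from its middle.

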